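Load the milling jar onto the bench jar mill

ROBOT

A 6-joint arm with a two-finger parallel gripper is mounted at the origin on the work surface. World frame = base frame: x ahead of the robot, y to its left, z up, the work surface at z = 0. Lengths are in m, angles in rad, forces in N, time in s.
With the tool pointing down it reaches from about 0.375 to 0.975 m from the base axis. Payload 3.8 kg.
Tool frame: the origin (TCP) lies midway between the tips of the shut fingers; the grasp point (between the pads) lies bot.grasp_offset behind it (bot.grasp_offset is the distance from the TCP to the grasp point, in m); z points along the fingers, y is the direction in which the jaws open and shut (so a half turn about z gives the same grasp; the last joint's range is limited). The gripper opens to 85 mm and grips with 20 to 120 N. Pads are 22 mm wide; open, the fingers measure 114 mm over their backs; the gripper's body (76 mm by 85 mm) begins 54 mm behind the grasp point. The pads swing forward as they close: fully open they stand 13 mm farther back than shut.
Start: joints at [1.125, 0.264, 1.604, -0, 1.274, -0.037], TCP at [0.268, 0.619, 0.231] pointing down, gripper open.
Joint ranges: [-2.63, 2.63], [-0.94, 2.18], [0.31, 2.57], [-1.31, 4.45], [0, 2.66], [-2.55, 2.55]. Speed limits (rad/s): [2.57, 2.57, 3.14, 3.14, 3.14, 3.14].

INTERFACE

Orientations are given as a rotation vector (axis times angle).
In Python, from workcell import read_state, viewer, job, bot gives the robot as it stands.
- The arm moves only by the shell command python3 -m crank 'ROWS' [FORCE]. ROWS is text: rows parted by semicolons, each of 7 numbers parted by spaces: the shift along the tool's x, y, z in mm, then the turn, a rotation vector about the tool's x, y, z in rad, then the closure in counts, from 0 (fully open) to 255 (shut). A call has 1 to 20 rows; each row is the pose to reach, as a shift and turn from the pose commanded when the call began, along the tool's axes at that moment; what a row does not reach only later rows make up. A row lasts 1/8 s, in which the tool goes at most 62.5 mm and 10.7 degrees, less where a joint would pass 70% of its speed; a pose out of reach is approached as far as the arm can. A call with a gripper value outside its range is refused whole. The fingers move at their own pace and stop on an object; FORCE is the grip in N (left out, the last holds). Time passes only in rows, so rows that repeat a pose let the fingers close. It gives the time, the measured TCP pose, the force and the opening at its end, in the units of the state.
- read_state(): the state, without advancing time (a new reading comes with each control period).
- viewer.read_camera(name): name is "scene" or "top" or "wrist"; returns a dict with "pixels" (480x640x3 uint8, red, green, blue), "vertical_fov" (degrees; the focal length in pixels is half the picture's height over the tangent of half this angle, whatever the lens; pixels are square), "cx", "cy" (the principal point, pixels), "view" (4x4, takes a point from world to camera coordinates); the wrist camera has in their place "tool_from_camera" (4x4, takes a point from camera to tool coordinates, whose origin is the TCP and whose axes are the flange's). Camera axes: x right, y up, looking along -z (the intrinsics and any distortion apply to the point x, -y, -z); pixel columns grow to the right and rows downward; lengths in m; the calibration is good to about 2 mm. A picture is of the moment at which its call begins: read the wrist's pose just before it. There is no depth.
- job.finish_job(): hands the job in, once; it reports no verdict.
The state is a dict: "time": time; "q": joint angles; "joint_vel": joint speeds; "joint_torque": joint torques, N m; "tool_pos": TCP position; "tcp_rot": TCP orientation; "wrist_force": force on the tool from outside, world axes, zero at the start; "torque": the same for the moment, N m; "width": opening from 0.0 (shut) to 1.0 (fully open).
Only numpy, scipy, OpenCV 4.12 (cv2) and the standard library are available. Lean on these libraries where they do the work, as an engineer would, in place of code of your own. Each camera call takes 0.05 s, during which the arm holds its last target.

TASK

Load the jar mill without picking the jar up: with the fingers, push the milling jar that lies at the foot of the loading ramp slowly up the ramp, staying behind it so that it never runs back, until it has gone over the front roller and lies at rest in the hollow between the two rollers. Then press the raised half of the rocker switch on the mill's drive box fully down to set the mill running, and move clear. Leave the amber bottle, the beaker and the small pot standing where they are.

Things in the scene. Friction and masses are not known exactly. Their poses are not given: they have to be found in the camera images.
- mill: bench jar mill, fixed. Origin on the bench top; x axis points level, up the ramp; y along the rollers towards the drive box; z up. All its points share these axes; 'mill x, y, z' below are in this frame. Behind the rollers a 10 mm guard rail along y at mill x 207, z 63 mm. Opposite the drive box, at y -83 to -95 mm, a bearing plate 50 mm high (76 mm at the rail).
- ramp_toe (a point): middle of the lower edge of the loading ramp, on the bench (mill x -70 mm). The ramp is a smooth plate 164 mm wide that rises at 10 degrees to mill x 111, z 32 mm. Side flanges stand 12 mm above the plate, inner faces at mill y +80 and -80 mm, and begin 30 mm after the toe.
- front_roller (a point): middle of the front roller's axis (mill x 123, z 20 mm). Rubber roller along mill y, 28 mm in diameter, 160 mm long, turning freely. The ramp runs into its top without a step; the jar's centre passes over it 74 mm above the bench.
- rear_roller (a point): middle of the rear roller's axis (mill x 189, z 20 mm): same size, parallel; held by the drive, it does not turn by hand.
- mill_seat (a point): where the jar's centre lies when the jar rests on both rollers: mill x 156, y 0, z 63 mm, 11 mm lower than over the front roller. Anywhere along the rollers will do (the end plates leave 23 mm either way).
- drive_box (a point): centre of the top of the white drive box: 160 mm long in mill x (78 to 238), 70 mm wide in mill y (83 to 153), 78 mm high. On its top, the rocker switch at the ramp end and, at mill x 196, y 118 mm, a black round speed knob 32 mm across and 17 mm high.
- jar: closed milling jar lying on its side: cylinder 80 mm in diameter, 120 mm long, white with a ribbed grey lid of the same diameter, 0.5 to 0.85 kg, glazed smooth (friction about 0.35). Origin at its centre; own y axis = cylinder axis, x and z turn as it rolls. Starts on the bench, centre 35 to 85 mm before the toe, roughly across the ramp (up to 12 degrees askew). Runs back down the ramp if let go.
- run_switch (a joint): black rocker on the drive box, a shallow V 50 mm long in mill x, 26 mm wide, pivot at mill x 118, y 118 mm. 0 = off: the half towards the ramp's foot stands up at 0.4 rad, its end 97 mm above the bench. 0.4 = on: that half pressed level, its top at 87 mm (bezel round it 80 mm). Takes about 2 N, stays where left; nothing turns when it is on.
- switch_press (a point): the place to press: top face of the rocker half that stands up when off, 18 mm from the pivot; it moves with the rocker and goes down about 7 mm.
- reagent_bottle: bystander: amber bottle with white cap, standing, 70 mm in diameter and 150 mm high; origin at the centre of its underside
- beaker: bystander: empty glass beaker, standing, 68 mm in diameter and 90 mm high; origin at the centre of its underside
- media_pot: bystander: small white lidded pot, standing, 52 mm in diameter and 52 mm high; origin at the centre of its underside
There are look-alikes about, which are no part of the job. Leave any brown or pink look-alike of the jar alone.

How it is judged:
By the outcome, as a careful person would: the job done as asked, in the order asked, and still so for the second after the job is handed in, with the robot touching nothing.
It also fails if it takes over 54 s, if anything falls off the work surface, if the arm or the gripper's body presses on something with over 40 N, if the wrist force passes 120 N, or if a joint passes its speed limit or range.

## Working session

There is one attempt and no reset: what is moved stays moved. The work goes in short steps, Python scripts to look and compute and a shell command to move; the robot and the scene stay as the last step left them, time stands still between calls to the robot, and variables do not carry over. Pictures are saved under pics/ and viewed, and the job is handed in when it is done.

```bash
ls; mkdir -p pics
python3 - <<'E'
from workcell import read_state, viewer, job, bot
import cv2
s=read_state(); print(s); print(bot.grasp_offset)
for n in ["scene","top","wrist"]:
    c=viewer.read_camera(n); cv2.imwrite(f"pics/{n}0.png",c["pixels"][:,:,::-1])
    print(n,{k:v for k,v in c.items() if k!="pixels"})
E
```

```text
pics
{'time': 0.0, 'q': array([ 1.12513150e+00,  2.64766306e-01,  1.60536902e+00, -1.75815887e-05,
        1.27372448e+00, -3.68876650e-02]), 'joint_vel': array([-0.00099968, -0.00162066, -0.00037264,  0.00027992, -0.00131075,
       -0.00058829]), 'joint_torque': array([-2.18352987e-03, -5.15115166e+01, -3.67309964e+01, -4.00125482e-04,
        1.32980020e-02,  1.40004931e-05]), 'tool_pos': array([0.26798545, 0.61871958, 0.22995587]), 'tcp_rot': array([-0.63752939, -3.07568655,  0.00346381]), 'wrist_force': array([-0.16270584, -0.12209085, -0.26665978]), 'torque': array([-0.01548292, -0.02704684,  0.00537555]), 'width': 1.0008327641938086}
0.0187
scene {'vertical_fov': 50.95436893728112, 'cx': 316.2334542265705, 'cy': 240.5349686198957, 'view': array([[ 0.74034432,  0.67204905,  0.0155035 , -0.38661902],
       [-0.49690479,  0.53157756,  0.68593799,  0.21684794],
       [ 0.45274266, -0.51553406,  0.72749482, -1.60232968],
       [ 0.        ,  0.        ,  0.        ,  1.        ]])}
top {'vertical_fov': 52.83529823620964, 'cx': 317.6973950989488, 'cy': 247.7526529321104, 'view': array([[-0.02073075, -0.99978074,  0.00295045, -0.04070404],
       [ 0.99496462, -0.02034126,  0.09814092, -0.51911499],
       [-0.09805939,  0.00497013,  0.99516815, -1.24823544],
       [ 0.        ,  0.        ,  0.        ,  1.        ]])}
wrist {'vertical_fov': 64.2433391582569, 'cx': 323.46292132246793, 'cy': 238.65064322348488, 'tool_from_camera': array([[ 2.22402468e-04,  9.64361380e-01,  2.64588508e-01,
         6.66091797e-02],
       [ 9.99999972e-01, -1.94551090e-04, -1.31467935e-04,
         1.17517774e-03],
       [-7.53066163e-05,  2.64588530e-01, -9.64361397e-01,
        -1.42396077e-01],
       [ 0.00000000e+00,  0.00000000e+00,  0.00000000e+00,
         1.00000000e+00]])}
```

View pics/scene0.png

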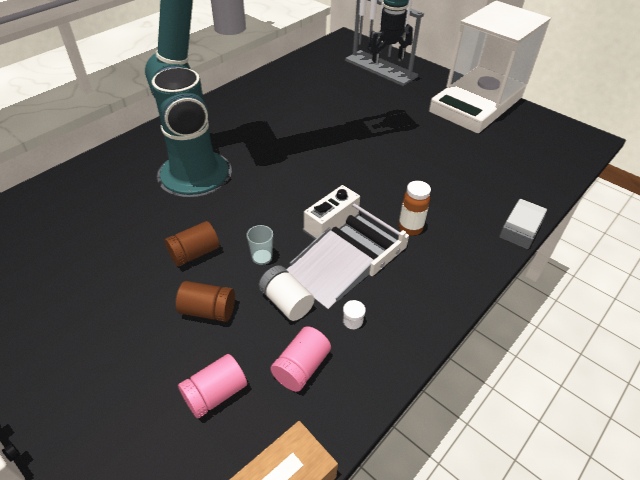

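View pics/top0.png

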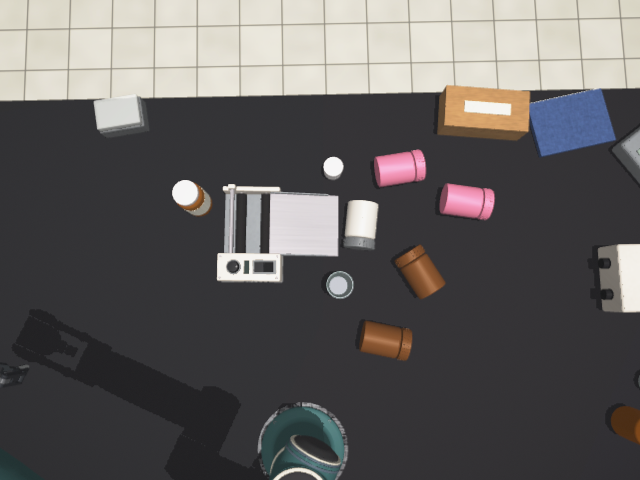

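View pics/wrist0.png

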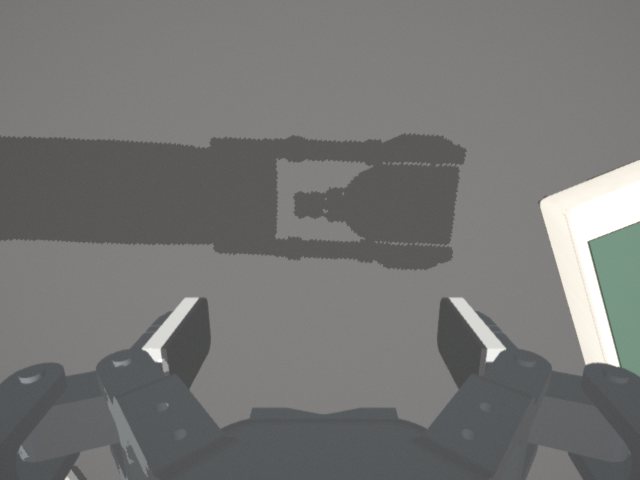

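The jar could be confused with five things. By top-image pixel they are the white jar with grey lid (361,224), pink (400,168) and (467,201), and brown (420,271) and (386,340). The description fits (361,224), so I'll check that in a crop.

```bash
cat > h.py <<'E'
import numpy as np, cv2
from workcell import read_state, viewer, job, bot
from scipy.spatial.transform import Rotation as R
def ray(c,u,v,pose=None):
    f=240/np.tan(np.radians(c["vertical_fov"]/2))
    d=np.array([(u-c["cx"])/f,-(v-c["cy"])/f,-1.0])
    if "view" in c:
        V=c["view"]; Rm=V[:3,:3]; return -Rm.T@V[:3,3], Rm.T@d
    T=c["tool_from_camera"]; p,r=pose; Rt=R.from_rotvec(r).as_matrix()
    return p+Rt@T[:3,3], Rt@(T[:3,:3]@d)
def onz(c,u,v,z,pose=None):
    o,d=ray(c,u,v,pose); return o+d*(z-o[2])/d[2]
def proj(c,P):
    f=240/np.tan(np.radians(c["vertical_fov"]/2))
    q=c["view"][:3,:3]@np.array(P)+c["view"][:3,3]
    return c["cx"]+f*q[0]/-q[2], c["cy"]-f*q[1]/-q[2]
E
python3 - <<'E'
import cv2
t=cv2.imread("pics/top0.png"); s=cv2.imread("pics/scene0.png")
cv2.imwrite("pics/top0c.png",cv2.resize(t[150:300,170:390],(792,540),interpolation=cv2.INTER_CUBIC))
cv2.imwrite("pics/scene0c.png",cv2.resize(s[170:340,240:440],(706,600),interpolation=cv2.INTER_CUBIC))
E
```

```text
(no output)
```

View pics/top0c.png

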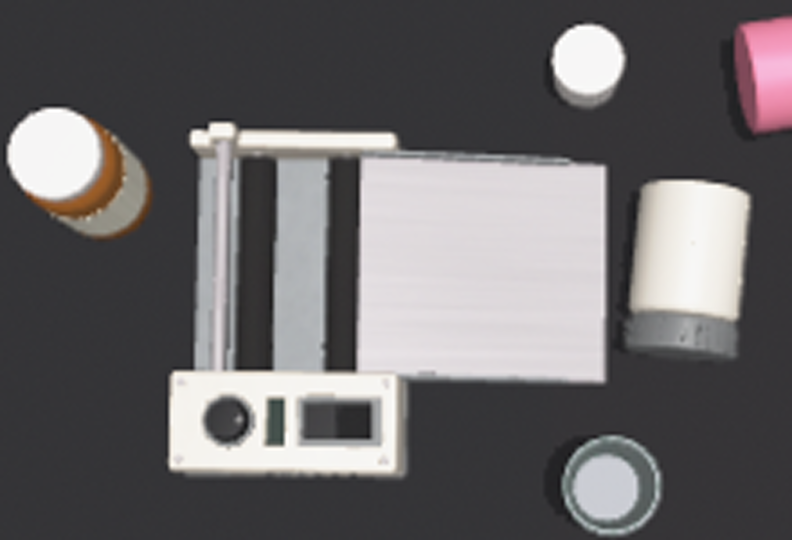

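View pics/scene0c.png

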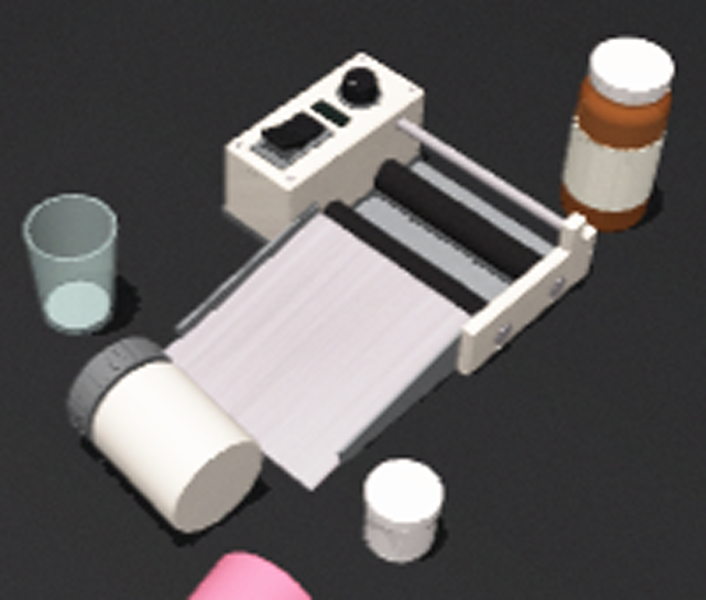

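The crop shows a white jar with a ribbed grey lid at the toe: lid at crop (685,333), body at (690,250). That is the right object. The rocker is at (340,420), with its raised half towards the ramp. Next I'll fit the mill frame and the jar's pose.

Run:
```python
from h import *
c=viewer.read_camera("top"); s=viewer.read_camera("scene")
T=lambda x,y:((x+.5)/3.6-.5+170,(y+.5)/3.6-.5+150)
S=lambda x,y:((x+.5)/3.53-.5+240,(y+.5)/3.53-.5+170)
def show(n,cam,p,z): print(n,np.round(onz(cam,*p,z)*1000,1))
# correspondences: mill coords (mm)
pts=[(T(606,164),(-70,-82,1)),(T(606,381),(-70,82,1)),(T(171,374),(238,83,78)),(T(405,377),(78,83,78)),(T(170,471),(238,153,78)),(T(404,474),(78,153,78)),(T(229,420),(196,118,95)),(T(340,421),(118,118,83))]
ptsS=[(S(312,489),(-70,-82,1)),(S(423,92),(238,83,78)),(S(291,188),(78,83,78)),(S(360,54),(238,153,78)),(S(226,146),(78,153,78))]
A=[];W=[]
for cam,L in((c,pts),(s,ptsS)):
  for p,m in L:
    w=onz(cam,*p,m[2]/1000)*1000; A.append(m[:2]);W.append(w[:2])
A=np.array(A,float);W=np.array(W)
for sel in (slice(0,8),slice(8,13),slice(0,13)):
    a,w=A[sel],W[sel];H=(a-a.mean(0)).T@(w-w.mean(0));th=np.arctan2(H[0,1]-H[1,0],H[0,0]+H[1,1])
    Rm=np.array([[np.cos(th),-np.sin(th)],[np.sin(th),np.cos(th)]]);t=w.mean(0)-Rm@a.mean(0)
    print("yaw",np.degrees(th),"org",t);print(np.round(w-(a@Rm.T+t),1).tolist())
np.save("mill.npy",np.r_[th,t/1000])
f=lambda P:(Rm.T@(P[:2]*1000-t)).round(1)
# jar: top-view ends silhouettes at axis height approx; side silhouettes
print("jar in mill, top z=40:")
for q in [(640,183),(750,188),(624,346),(738,356),(632,265),(744,268)]: print(q,f(onz(c,*T(*q),.04)))
print("others mm world: bottle",onz(c,*T(54,153),.15)[:2],"beaker",onz(c,*T(611,486),.09)[:2],"pot",onz(c,*T(588,60),.052)[:2])
print("mill: ",f(onz(c,*T(54,153),.15)),f(onz(c,*T(611,486),.09)),f(onz(c,*T(588,60),.052)))
print("scene beaker base",f(onz(s,*S(77,307),.0)),"pot top",f(onz(s,*S(404,485),.052)),"beaker rim", f(onz(s,*S(71,227),.09)))
g=cv2.cvtColor(c["pixels"],cv2.COLOR_RGB2GRAY)
m=(g>62).astype(np.uint8);m[:,:340]=0
n,l,st,ce=cv2.connectedComponentsWithStats(m)
k=l[224,361];cnt=cv2.findContours((l==k).astype(np.uint8),0,2)[0][0];print(st[k],cv2.minAreaRect(cnt))
P=np.array([f(onz(c,*p[0],.04)) for p in cnt.astype(float)]).astype(np.float32);print(cv2.minAreaRect(P),cv2.boxPoints(cv2.minAreaRect(P)))
```

```text
yaw 88.74281551195108 org [582.0621326  -38.33717203]
[[0.4, 0.6], [0.1, 1.0], [-0.8, 1.4], [-2.7, -2.5], [1.4, 0.6], [-0.6, -2.4], [1.0, -0.7], [1.2, 2.0]]
yaw 88.39161846359318 org [581.05157903 -37.18996863]
[[-1.5, 1.6], [-1.1, -2.9], [-1.0, 3.5], [2.0, -3.9], [1.6, 1.6]]
yaw 88.61319410437193 org [581.70054704 -37.90427282]
[[1.0, 0.3], [0.6, 0.4], [-0.9, 0.8], [-2.5, -3.1], [1.2, -0.1], [-0.4, -3.2], [0.9, -1.4], [1.2, 1.3], [-2.5, 2.0], [-0.8, -1.9], [-1.3, 4.6], [2.3, -2.6], [1.2, 2.9]]
jar in mill, top z=40:
(640, 183) [-92.8 -60.8]
(750, 188) [-173.2  -57.4]
(624, 346) [-80.9  59.1]
(738, 356) [-163.4   66.1]
(632, 265) [-86.8  -0.2]
(744, 268) [-168.3    1.7]
others mm world: bottle [0.64672267 0.26617285] beaker [ 0.41865482 -0.10296205] pot [ 0.72959614 -0.09580453]
mill:  [305.6 -57.6] [-69.  161.4] [ -54.3 -149.3]
scene beaker base [-68.1 165.4] pot top [ -50.7 -145. ] beaker rim [-68.4 163. ]
[ 343  200   36   50 1542] ((360.6633605957031, 224.36634826660156), (32.23920440673828, 49.950870513916016), 5.710593223571777)
((-127.45745849609375, 2.2835006713867188), (132.38002014160156, 84.11060333251953), 83.9229507446289) [[-176.28369   -59.08233 ]
 [ -92.645744  -67.98676 ]
 [ -78.631226   63.64933 ]
 [-162.26917    72.553764]]
```

The mill frame is at yaw 88.6°, with its origin at about (582,-38) mm. The jar centre is at mill (-127,2), about 57 mm before the toe as expected, and about 5.5° askew. Next I'll work out the approach.

```bash
cat >> h.py <<'E'
_m=np.load("mill.npy"); _th=_m[0]
MR=R.from_euler('z',_th).as_matrix(); MO=np.array([_m[1],_m[2],0])
def m2w(p): return MO+MR@(np.array(p)/1000)      # mill mm -> world m
def w2m(p): return MR.T@(np.array(p)-MO)*1000
def pose(): s=read_state(); return s["tool_pos"],s["tcp_rot"]
def orient(lean,sgn,yaw=0): # lean deg: tips lead towards +mill x ; sgn: tool x = sgn*mill x ; yaw deg about mill z
    a=np.radians(lean); z=np.array([np.sin(a),0,-np.cos(a)]); x=sgn*np.array([np.cos(a),0,np.sin(a)]); y=np.cross(z,x)
    return R.from_euler('z',yaw,degrees=True).as_matrix()@np.column_stack([x,y,z])
def delta(Pm,O):
    p,r=pose(); Rt=R.from_rotvec(r).as_matrix(); 
    return np.round(Rt.T@(m2w(Pm)-p)*1000,1), np.round(R.from_matrix(Rt.T@MR@O).as_rotvec(),3)
E
python3 - <<'E'
from h import *
p,r=pose(); Rt=R.from_rotvec(r).as_matrix()
print("tool axes in mill (cols)\n",(MR.T@Rt).round(3)," tcp mill",w2m(p).round(1))
for sgn in(1,-1):
    print(sgn, delta([-230,2,130],orient(10,sgn)))
c=viewer.read_camera("top")
for n,(u,v) in dict(pink1=(400,168),pink2=(467,201),br1=(420,271),br2=(386,340)).items(): print(n,w2m(onz(c,u,v,.04)).round(0))
E
```

```text
tool axes in mill (cols)
 [[ 0.375  0.927 -0.001]
 [ 0.927 -0.375  0.   ]
 [ 0.    -0.001 -1.   ]]  tcp mill [649.2 329.3 230.6]
1 (array([-633.3, -692. ,  101.4]), array([-0.105,  0.154,  1.183]))
-1 (array([-633.3, -692. ,  101.4]), array([-0.171, -0.116, -1.95 ]))
pink1 [-232. -149.   40.]
pink2 [-408.  -61.   40.]
br1 [-281.  124.   40.]
br2 [-191.  301.   40.]
```

```bash
python3 -m crank '-633 -692 20 -0.105 0.154 1.183 40;-633 -692 20 -0.105 0.154 1.183 40;-633 -692 20 -0.105 0.154 1.183 40;-633 -692 20 -0.105 0.154 1.183 40;-633 -692 20 -0.105 0.154 1.183 40;-633 -692 20 -0.105 0.154 1.183 40;-633 -692 20 -0.105 0.154 1.183 40;-633 -692 20 -0.105 0.154 1.183 40;-633 -692 20 -0.105 0.154 1.183 40;-633 -692 20 -0.105 0.154 1.183 40;-633 -692 20 -0.105 0.154 1.183 40;-633 -692 20 -0.105 0.154 1.183 40;-633 -692 20 -0.105 0.154 1.183 40;-633 -692 20 -0.105 0.154 1.183 40;-633 -692 20 -0.105 0.154 1.183 40;-633 -692 20 -0.105 0.154 1.183 40;-633 -692 20 -0.105 0.154 1.183 40;-633 -692 20 -0.105 0.154 1.183 40' 30
python3 - <<'E'
from h import *
P=pose(); c=viewer.read_camera("wrist"); cv2.imwrite("pics/wrist1.png",c["pixels"][:,:,::-1])
t=viewer.read_camera("top"); cv2.imwrite("pics/top1.png",t["pixels"][:,:,::-1])
print(read_state()["q"].round(2),w2m(P[0]).round(1),read_state()["width"]); print(delta([-225,2,15],orient(10,1)),delta([-225,2,60],orient(10,1)))
E
```

```text
time: 2.55
tool_pos: [0.5737, -0.2659, 0.2114]
tcp_rot: [-2.155, -2.106, -0.191]
wrist_force: [-0.5, -1.1, 0.6]
width: 0.843
[-0.56  0.25  1.67  0.16  1.32 -0.58] [-228.1    2.4  211.4] 0.8404535403121359
(array([-31.4,   0. , 194.3]), array([ 0.001, -0.001,  0.002])) (array([-2.35e+01,  1.00e-01,  1.50e+02]), array([ 0.001, -0.001,  0.002]))
```

View pics/wrist1.png

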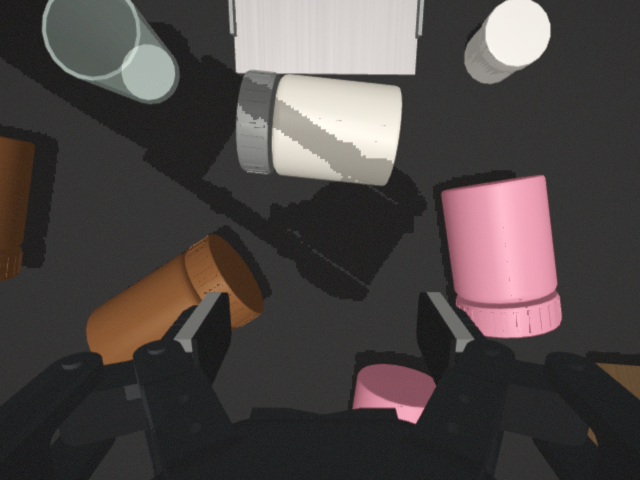

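View pics/top1.png

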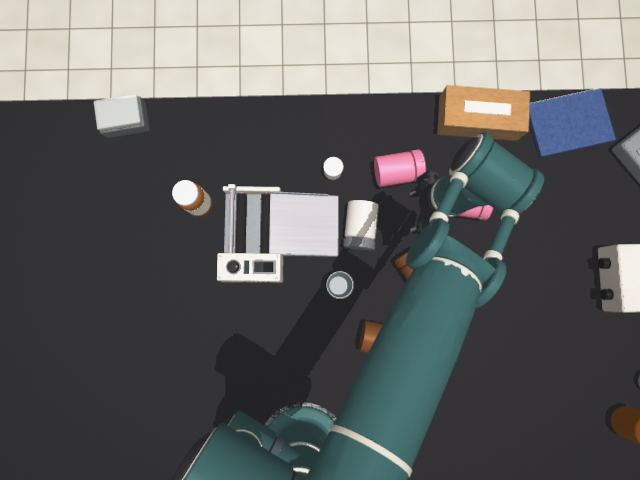

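The wrist view shows the jar (lid at (257,122), rear edge from (275,174) to (385,184)) with the toe behind it. The brown one's end is near (262,295) and the pink one's edge near (462,290). I'll check clearance for the descent.

Run:
```python
from h import *
P=pose(); c=viewer.read_camera("wrist")
f=lambda u,v,z:w2m(onz(c,u,v,z,P)).round(1)
print("toe L/R",f(237,75,.001),f(415,74,.001))
print("jar rear L,R z40",f(245,171,.04),f(388,184,.04),"ends top z80",f(237,125,.04),f(403,130,.04))
for z in(.04,.06,.08): print("brown",z,f(262,295,z),f(212,236,z),f(235,320,z))
for z in(.04,.08):print("pink",z,f(443,192,z),f(458,292,z))
```

```text
toe L/R [-69.2  80.8   1. ] [-68.  -82.3   1. ]
jar rear L,R z40 [-159.3   67.1   40. ] [-169.9  -52.7   40. ] ends top z80 [-121.7   73.1   40. ] [-125.5  -64.4   40. ]
brown 0.04 [-264.9   54.3   40. ] [-213.9   96.1   40. ] [-287.   78.   40.]
brown 0.06 [-260.   51.   60.] [-212.2   90.2   60. ] [-280.7   73.3   60. ]
brown 0.08 [-255.1   47.8   80. ] [-210.5   84.4   80. ] [-274.5   68.5   80. ]
pink 0.04 [-176.5  -99.1   40. ] [-262.  -114.6   40. ]
pink 0.08 [-177.6  -86.6   80. ] [-252.6 -100.3   80. ]
```

```bash
python3 -m crank '5 2 40 0 0 0 40;2 2 80 0 0 0 40;-3 2 110 0 0 0 40;-8 2 140 0 0 0 40;-11 2 165 0 0 0 40;-13 2 185 0 0 0 40;-15 2 197 0 0 0 40;-15 2 197 0 0 0 40;-15 2 197 0 0 0 40'
python3 - <<'E'
from h import *
print(w2m(pose()[0]).round(1)); c=viewer.read_camera("wrist"); cv2.imwrite("pics/wrist2.png",c["pixels"][:,:,::-1])
t=viewer.read_camera("scene"); cv2.imwrite("pics/scene2.png",cv2.resize(t["pixels"][170:400,200:440,::-1],(624,598)))
# per-row guidance in tool axes
for P in([-185,0,15],[-127,0,15],[-118,0,15.5],[40,0,43.5],[75,0,49.6],[90,0,50]): print(P,delta(P,orient(10,1)))
E
```

```text
time: 3.82
tool_pos: [0.5776, -0.2481, 0.0157]
tcp_rot: [-2.158, -2.106, -0.192]
wrist_force: [-0.3, 0.2, -0.4]
width: 0.839
[-210.2   -0.9   15.7]
[-185, 0, 15] (array([24.8, -1.1,  5.4]), array([ 0.003, -0.   ,  0.   ]))
[-127, 0, 15] (array([81.9, -1.1, 15.4]), array([ 0.003, -0.   ,  0.   ]))
[-118, 0, 15.5] (array([90.9, -1.1, 16.5]), array([ 0.003, -0.   ,  0.   ]))
[40, 0, 43.5] (array([251.3,  -1. ,  16.4]), array([ 0.003, -0.   ,  0.   ]))
[75, 0, 49.6] (array([286.9,  -1. ,  16.4]), array([ 0.003, -0.   ,  0.   ]))
[90, 0, 50] (array([301.7,  -1. ,  18.7]), array([ 0.003, -0.   ,  0.   ]))
```

View pics/wrist2.png

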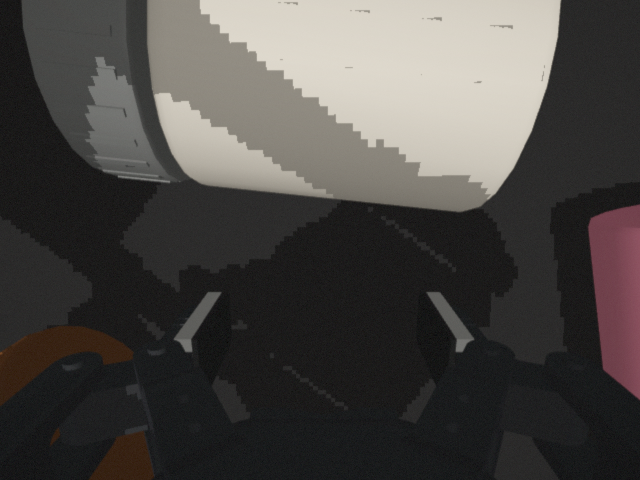

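View pics/scene2.png

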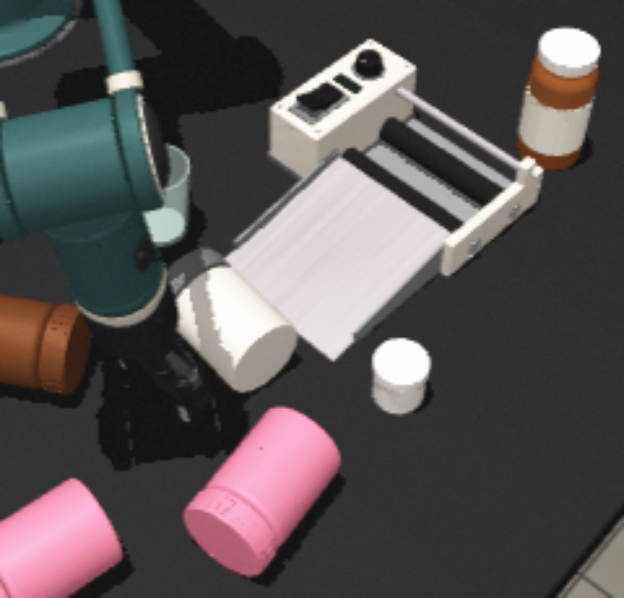

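The jar's rear edge (205,187)–(470,210) lies ahead of both pads, and nothing touches. Now I'll push along the bench towards the toe.

```bash
python3 -m crank '5 -1 1 0 0 0 40;10 -1 2 0 0 0 40;14 -1 2.5 0 0 0 40;18 -1 3 0 0 0 40;22 -1 4 0 0 0 40;26 -1 5 0 0 0 40;30 -1 6 0 0 0 40;34 -1 6 0 0 0 40;38 -1 7 0 0 0 40;42 -1 8 0 0 0 40;46 -1 9 0 0 0 40;50 -1 9 0 0 0 40;54 -1 10 0 0 0 40;58 -1 11 0 0 0 40;62 -1 11 0 0 0 40;66 -1 12 0 0 0 40;70 -1 13 0 0 0 40;74 -1 14 0 0 0 40;78 -1 14 0 0 0 40;81 -1 15 0 0 0 40'
python3 - <<'E'
from h import *
print(w2m(pose()[0]).round(1)); c=viewer.read_camera("wrist"); cv2.imwrite("pics/wrist3.png",c["pixels"][:,:,::-1])
t=viewer.read_camera("scene"); cv2.imwrite("pics/scene3.png",cv2.resize(t["pixels"][170:400,200:440,::-1],(624,598)))
E
```

```text
time: 6.42
tool_pos: [0.5778, -0.1651, 0.0142]
tcp_rot: [-2.157, -2.105, -0.191]
wrist_force: [0.1, -2.3, 0.6]
width: 0.841
[-127.2    0.8   14.2]
```

View pics/wrist3.png

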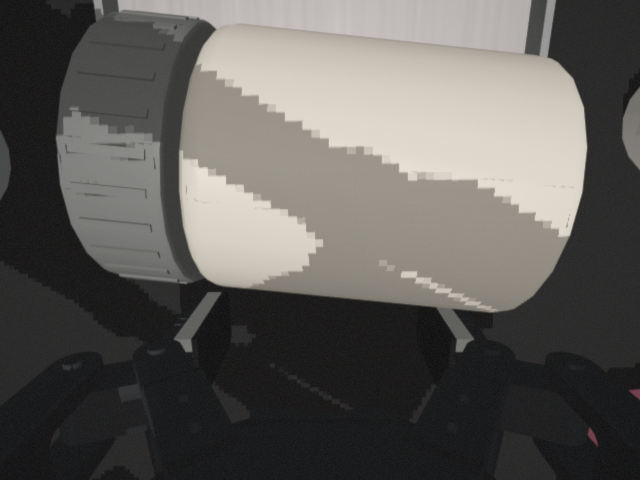

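View pics/scene3.png

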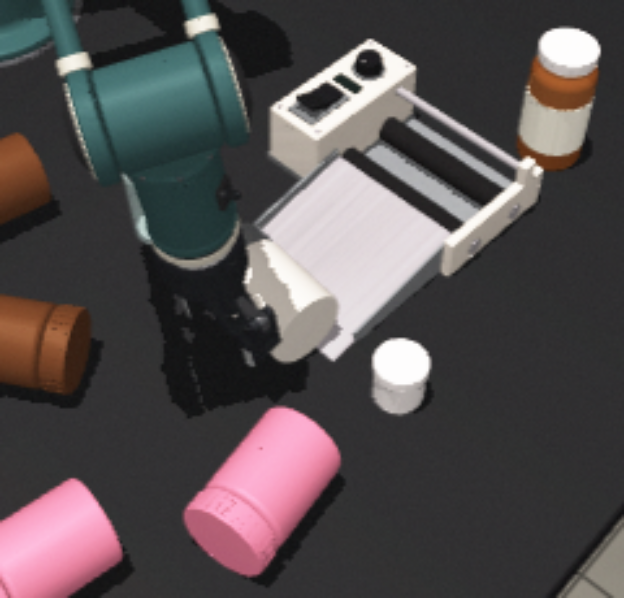

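The jar is rolling ahead of the right pad only and is still about 5° askew: rear edge (215,287)–(490,310). I'll shift towards the trailing end for more lever and go on to the toe in a shorter step.

```bash
python3 -m crank '3 2 0.5 0 0 0 40;6 4 1 0 0 0 40;10 6 1 0 0 0 40;14 6 1 0 0 0 40;18 6 1 0 0 0 40;22 6 1 0 0 0 40;26 6 1 0 0 0 40;30 6 1 0 0 0 40;34 6 1 0 0 0 40;38 6 1 0 0 0 40;42 6 1 0 0 0 40;46 6 1 0 0 0 40;50 6 1 0 0 0 40'
python3 - <<'E'
from h import *
P=pose();print(w2m(P[0]).round(1)); c=viewer.read_camera("wrist"); cv2.imwrite("pics/wrist4.png",c["pixels"][:,:,::-1])
E
```

```text
time: 8.15
tool_pos: [0.5849, -0.1157, 0.0219]
tcp_rot: [-2.157, -2.105, -0.191]
wrist_force: [-0.1, -2.3, 0.8]
width: 0.842
[-77.7  -5.1  21.9]
```

View pics/wrist4.png

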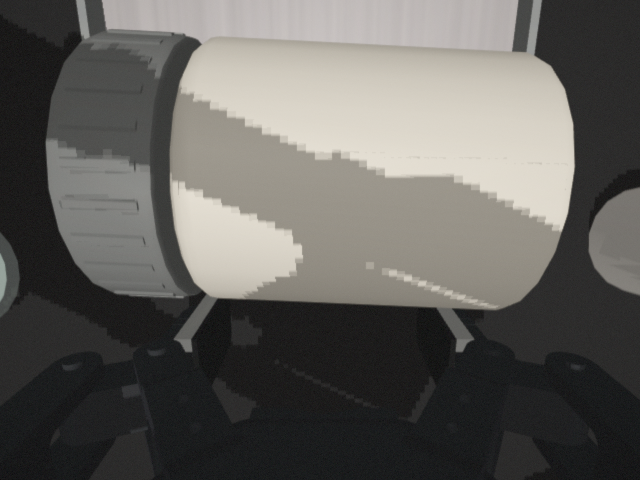

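The skew is down to about 2.4°, and the jar is on the ramp and centred between the flanges (y about -2). Continuing.

```bash
python3 -m crank '4 0 0 0 0 0 40;8 0 0 0 0 0 40;12 0 0 0 0 0 40;16 0 0 0 0 0 40;20 0 0 0 0 0 40;24 0 0 0 0 0 40;28 0 0 0 0 0 40;32 0 0 0 0 0 40;36 0 0 0 0 0 40;40 0 0 0 0 0 40;44 0 0 0 0 0 40;48 0 0 0 0 0 40;52 0 0 0 0 0 40;56 0 0 0 0 0 40;60 0 0 0 0 0 40;64 0 0 0 0 0 40;68 0 0 0 0 0 40;72 0 0 0 0 0 40;76 0 0 0 0 0 40;80 0 0 0 0 0 40'
python3 - <<'E'
from h import *
P=pose();print(w2m(P[0]).round(1)); c=viewer.read_camera("wrist"); cv2.imwrite("pics/wrist5.png",c["pixels"][:,:,::-1])
t=viewer.read_camera("scene"); cv2.imwrite("pics/scene5.png",cv2.resize(t["pixels"][170:400,200:440,::-1],(624,598)))
E
```

```text
time: 10.7
tool_pos: [0.5868, -0.037, 0.0359]
tcp_rot: [-2.157, -2.105, -0.191]
wrist_force: [-1.9, -2.3, 1.1]
width: 0.841
[ 1.  -5.1 35.9]
```

View pics/wrist5.png

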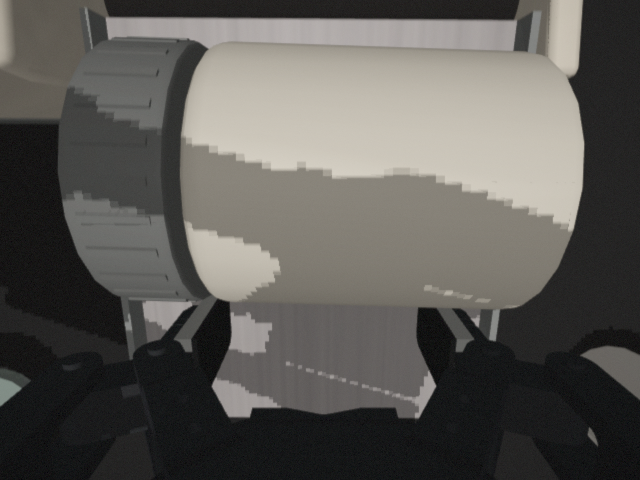

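View pics/scene5.png

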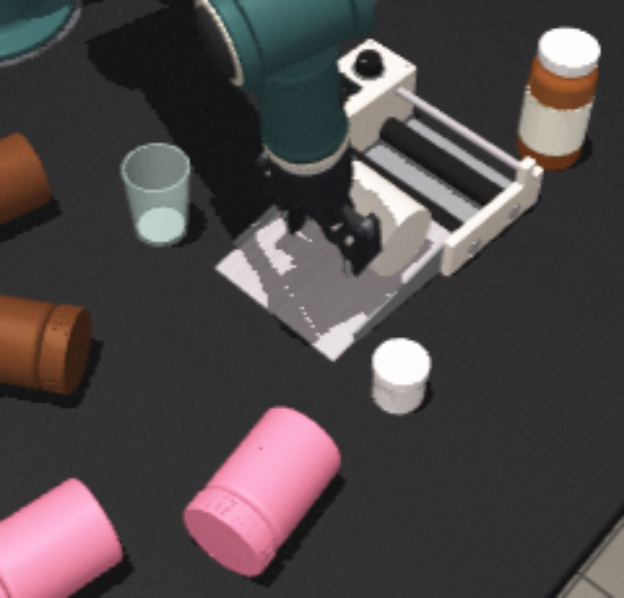

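Both pads are now in contact and the jar is straight (rear edge (210,298)–(500,307)), near y = -5. On up to just short of the crest.

```bash
python3 -m crank '4 0 0 0 0 0 40;8 0 0 0 0 0 40;12 0 0 0 0 0 40;16 0 0 0 0 0 40;20 0 0 0 0 0 40;24 0 0 0 0 0 40;28 0 0 0 0 0 40;32 0 0 0 0 0 40;36 0 0 0 0 0 40;40 0 0 0 0 0 40;44 0 0 0 0 0 40;48 0 0 0 0 0 40;52 0 0 0 0 0 40;56 0 0 0 0 0 40;60 0 0 0 0 0 40;63 0 0 0 0 0 40;66 0 0 0 0 0 40;68 0 0 0 0 0 40;70 0 0 0 0 0 40'
python3 - <<'E'
from h import *
P=pose();print(w2m(P[0]).round(1)); c=viewer.read_camera("wrist"); cv2.imwrite("pics/wrist6.png",c["pixels"][:,:,::-1])
E
```

```text
time: 13.18
tool_pos: [0.5884, 0.0319, 0.048]
tcp_rot: [-2.156, -2.105, -0.191]
wrist_force: [-0.3, -1.7, -0.4]
width: 0.845
[69.9 -5.  48. ]
```

View pics/wrist6.png

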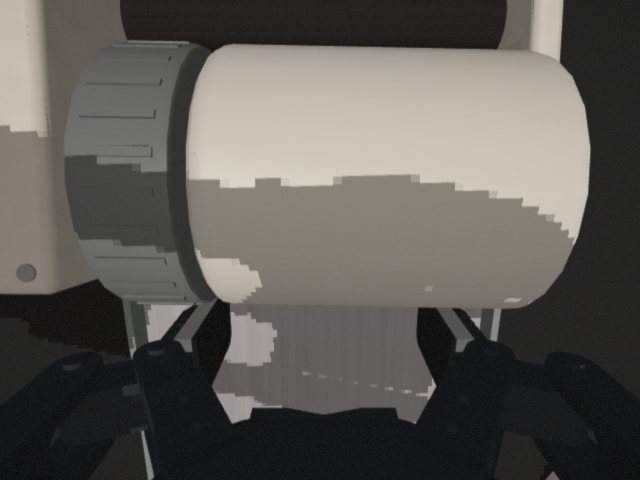

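The jar is still straight and almost at the crest. I'll ease it over at 2 mm per row.

```bash
python3 -m crank '2 0 0 0 0 0 40;4 0 0 0 0 0 40;6 0 1 0 0 0 40;8 0 1 0 0 0 40;10 0 1 0 0 0 40;12 0 2 0 0 0 40;14 0 2 0 0 0 40;16 0 2 0 0 0 40;18 0 3 0 0 0 40;20 0 3 0 0 0 40;20 0 3 0 0 0 40;20 0 3 0 0 0 40;20 0 3 0 0 0 40'
python3 - <<'E'
from h import *
P=pose();print(w2m(P[0]).round(1)); c=viewer.read_camera("wrist"); cv2.imwrite("pics/wrist7.png",c["pixels"][:,:,::-1])
t=viewer.read_camera("scene"); cv2.imwrite("pics/scene7.png",cv2.resize(t["pixels"][170:400,200:440,::-1],(624,598)))
E
```

```text
time: 14.85
tool_pos: [0.589, 0.0518, 0.0486]
tcp_rot: [-2.157, -2.105, -0.191]
wrist_force: [0.2, 0.1, 0.2]
width: 0.85
[89.8 -5.1 48.6]
```

View pics/wrist7.png

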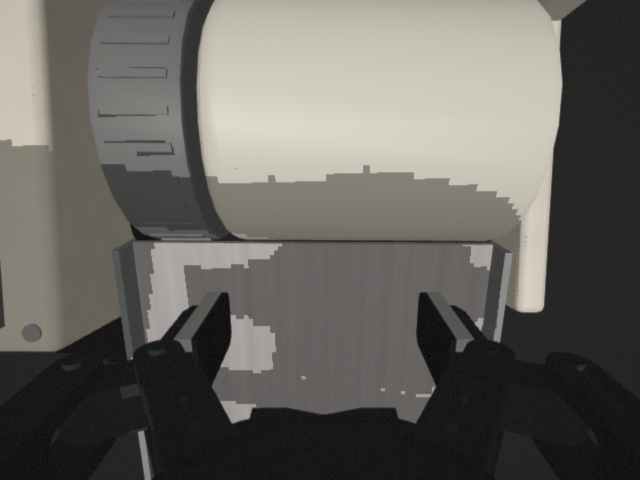

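View pics/scene7.png

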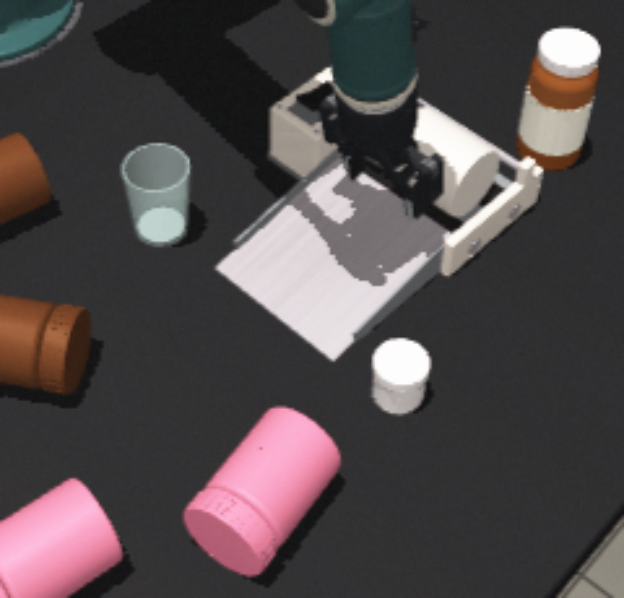

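The jar has left the fingers and dropped into the hollow; its rear edge now lies past the ramp end. I'll back off, rise, shut the fingers and check the jar and switch from above.

```bash
python3 -m crank '-8 0 0 0 0 0 40;-20 0 -15 0 0 0 40;-25 0 -50 0 0 0 100;-30 0 -90 0 0 0 255;-30 0 -130 0 0 0 255;-30 0 -170 0 0 0 255;-30 0 -200 0 0 0 255;-30 0 -200 0 0 0 255'
python3 - <<'E'
from h import *
P=pose();print(w2m(P[0]).round(1),read_state()["width"]); c=viewer.read_camera("wrist"); cv2.imwrite("pics/wrist8.png",c["pixels"][:,:,::-1])
print(delta([100,118,135],orient(0,1)))
E
```

```text
time: 15.95
tool_pos: [0.5894, -0.0143, 0.2449]
tcp_rot: [-2.162, -2.108, -0.198]
wrist_force: [-0.3, 1.7, -0.3]
width: -0.004
[ 23.8  -7.1 244.9] -0.0037039581530179657
(array([  55.9, -124.4,  118.3]), array([ 0.005, -0.175, -0.001]))
```

View pics/wrist8.png

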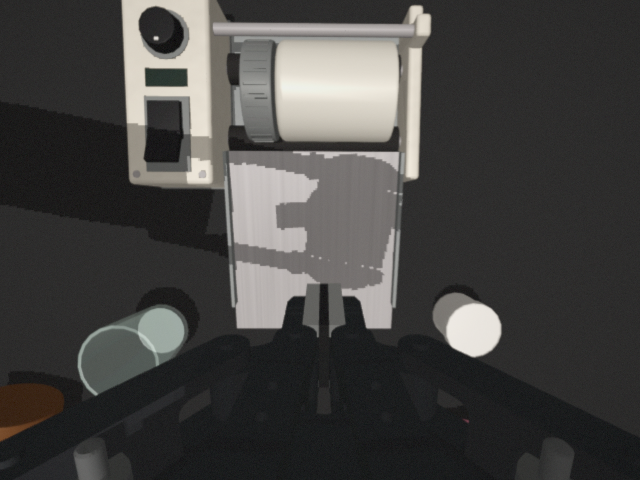

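The jar lies between the rollers (x 242–398, y 38–142 px). The bezel spans about (144,97)–(190,172). I'll measure the rocker and jar here.

Run:
```python
from h import *
P=pose();c=viewer.read_camera("wrist");cv2.imwrite("pics/wrist8c.png",cv2.resize(c["pixels"][70:200,110:240,::-1],(600,600)))
f=lambda u,v,z:w2m(onz(c,u,v,z,P)).round(1)
print("bezel corners",[f(u,v,.08)[:2] for u,v in((147,97),(189,97),(144,171),(189,170))])
print("box front corners",f(130,184,.078),f(212,186,.078),"back",f(215,0,.078))
print("rocker low end L/R z97",f(146,160,.097),f(179,160,.097))
print("jar rear z63",f(276,141,.063),f(385,141,.063),"front",f(290,38,.063),"ends",f(242,90,.063),f(398,90,.063))
print("knob",f(158,28,.095)); print(delta([100,118,135],orient(0,1)))
```

```text
bezel corners [array([150.6, 133.1]), array([150.6,  99.7]), array([ 92.3, 138.1]), array([ 93.1, 101.6])]
box front corners [ 82.  150.9  78. ] [80.3 83.9 78. ] back [225.   77.5  78. ]
rocker low end L/R z97 [ 99.2 128.4  97. ] [ 99.2 103.2  97. ]
jar rear z63 [118.8  32.8  63. ] [118.8 -59.8  63. ] front [202.7  20.2  63. ] ends [160.8  60.8  63. ] [160.9 -70.2  63. ]
knob [196.6 116.1  95. ]
(array([  55.7, -123. ,  116.9]), array([ 0.002, -0.175, -0.001]))
```

View pics/wrist8c.png

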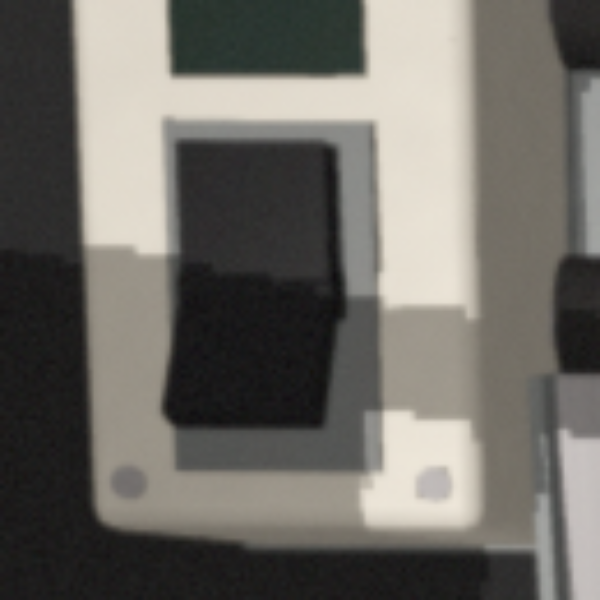

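The switch and jar agree with the mill frame to within 3–4 mm, and the jar centre is at about mill (158,-5), so it is seated. Next I'll go above the raised half with the tool upright.

```bash
python3 -m crank '20 -40 20 0 -0.06 0 255;40 -80 60 0 -0.12 0 255;57 -123 100 0 -0.175 0 255;57 -123 117 0 -0.175 0 255;57 -123 117 0 -0.175 0 255;57 -123 117 0 -0.175 0 255'
python3 - <<'E'
from h import *
P=pose();print(w2m(P[0]).round(1)); c=viewer.read_camera("wrist"); cv2.imwrite("pics/wrist9.png",c["pixels"][:,:,::-1])
t=viewer.read_camera("scene"); cv2.imwrite("pics/scene9.png",cv2.resize(t["pixels"][130:300,280:440,::-1],(564,600)))
print(delta([101.5,118,97],orient(0,1)),delta([101.5,118,86],orient(0,1)))
E
```

```text
time: 16.8
tool_pos: [0.4679, 0.0665, 0.1358]
tcp_rot: [2.248, 2.193, 0.004]
wrist_force: [1.0, 0.3, -0.1]
width: -0.003
[101.6 116.3 135.8]
(array([ 0. , -2.3, 39.4]), array([ 0.004, -0.001, -0.001])) (array([ 0. , -2.3, 50.4]), array([ 0.004, -0.001, -0.001]))
```

View pics/wrist9.png

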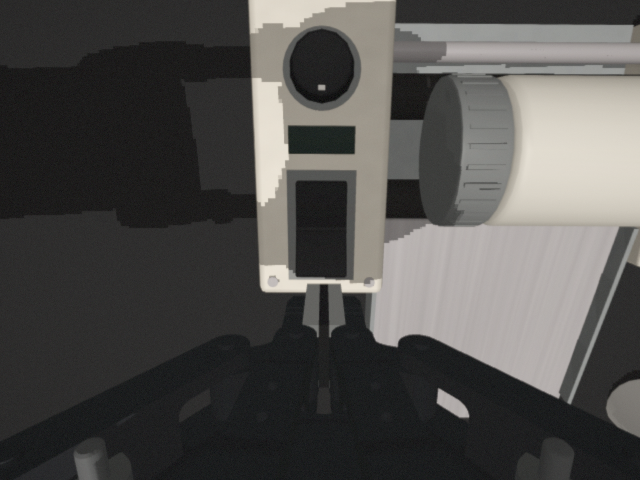

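View pics/scene9.png

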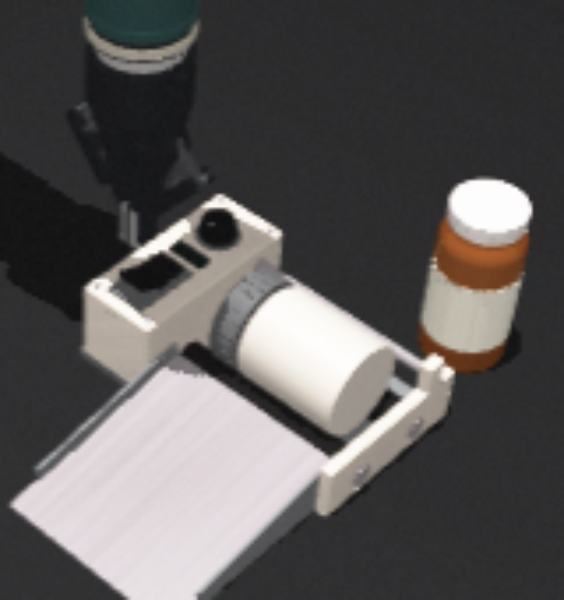

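The jar is seated. The rocker is centred on column 321, in line with the fingers at 323. I'll check the bezel, then press down.

```bash
python3 - <<'E'
from h import *
P=pose();c=viewer.read_camera("wrist")
f=lambda u,v,z:w2m(onz(c,u,v,z,P)).round(1)
print(w2m(P[0]).round(1),"bezel",[f(u,v,.08) for u,v in((289,171),(355,171),(289,278),(355,278))],"knob",f(322,67,.095),"box front",f(322,292,.078))
E
python3 -m crank '0 -2 15 0 0 0 255;0 -2 28 0 0 0 255;0 -2 36 0 0 0 255;0 -2 39 0 0 0 255;0 -2 41 0 0 0 255;0 -2 43 0 0 0 255;0 -2 45 0 0 0 255;0 -2 47 0 0 0 255;0 -2 49 0 0 0 255;0 -2 50 0 0 0 255;0 -2 50 0 0 0 255;0 -2 50 0 0 0 255'
python3 - <<'E'
from h import *
print(w2m(pose()[0]).round(1),read_state()["wrist_force"])
t=viewer.read_camera("scene"); cv2.imwrite("pics/scene10.png",cv2.resize(t["pixels"][170:260,290:380,::-1],(600,600)))
E
```

```text
[101.4 115.8 136.4] bezel [array([151. , 132.5,  80. ]), array([150.9,  98.6,  80. ]), array([ 92.3, 134. ,  80. ]), array([92.2, 97.4, 80. ])] knob [198.  115.4  95. ] box front [ 83.  115.7  78. ]
time: 18.45
tool_pos: [0.465, 0.067, 0.0874]
tcp_rot: [2.247, 2.194, 0.003]
wrist_force: [-7.2, -3.0, 17.7]
width: 0.001
[102.1 119.3  87.4] [-7.16724135 -3.00145761 17.72172783]
```

View pics/scene10.png

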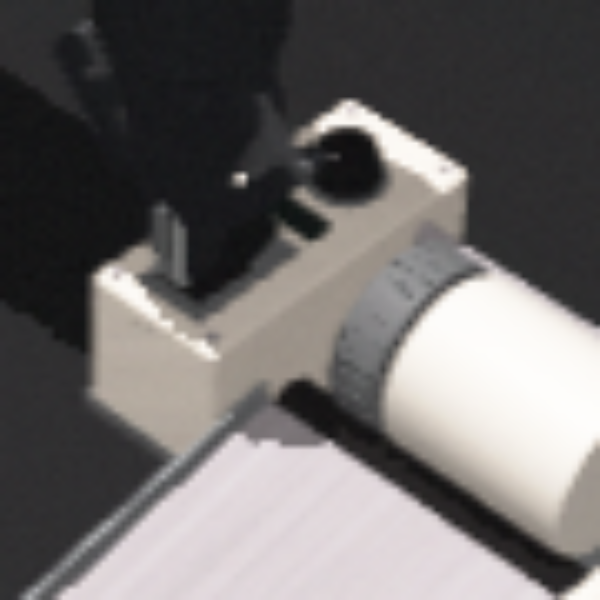

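The press reached 17.7 N at z = 87.4 mm, so the rocker is at its stop (level top at 87 mm). I'll lift off and check.

```bash
python3 -m crank '0 0 -8 0 0 0 255;0 0 -30 0 0 0 255;-20 0 -70 0 0 0 255;-60 0 -120 0 0 0 255;-100 0 -160 0 0 0 255;-120 0 -170 0 0 0 255;-120 0 -170 0 0 0 255'
python3 - <<'E'
from h import *
P=pose();print(w2m(P[0]).round(1),read_state()["wrist_force"]); c=viewer.read_camera("wrist"); cv2.imwrite("pics/wrist11.png",c["pixels"][:,:,::-1])
t=viewer.read_camera("scene"); cv2.imwrite("pics/scene11.png",cv2.resize(t["pixels"][170:320,240:440,::-1],(800,600)))
cv2.imwrite("pics/top11.png",viewer.read_camera("top")["pixels"][:,:,::-1])
E
```

```text
time: 19.38
tool_pos: [0.4619, -0.0539, 0.2559]
tcp_rot: [2.25, 2.19, 0.005]
wrist_force: [0.1, 0.3, -0.4]
width: -0.001
[-18.9 119.4 255.9] [ 0.09634562  0.29731349 -0.40701477]
```

View pics/wrist11.png

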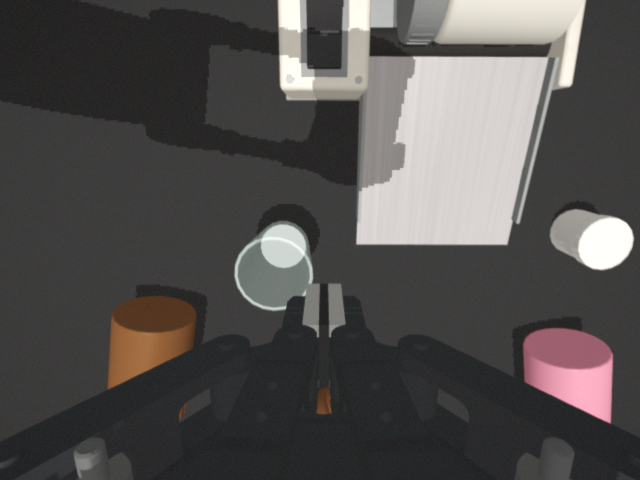

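View pics/scene11.png

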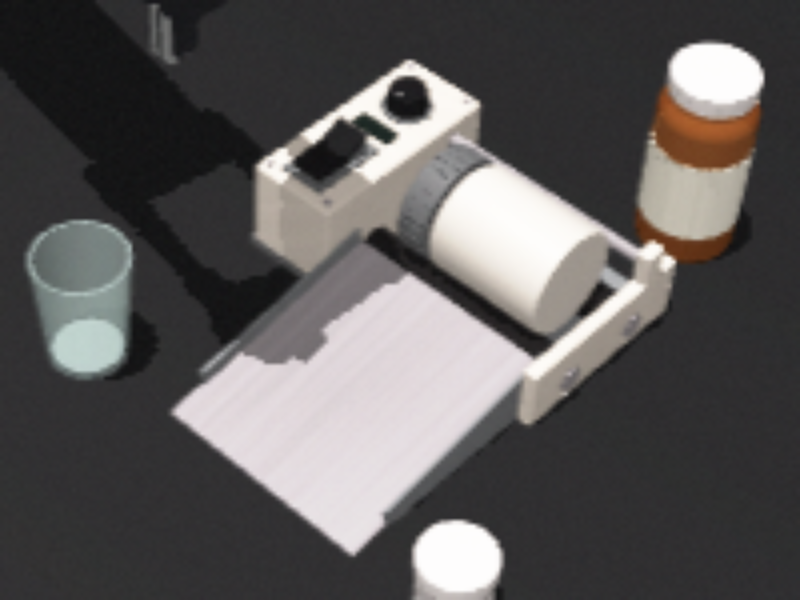

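View pics/top11.png

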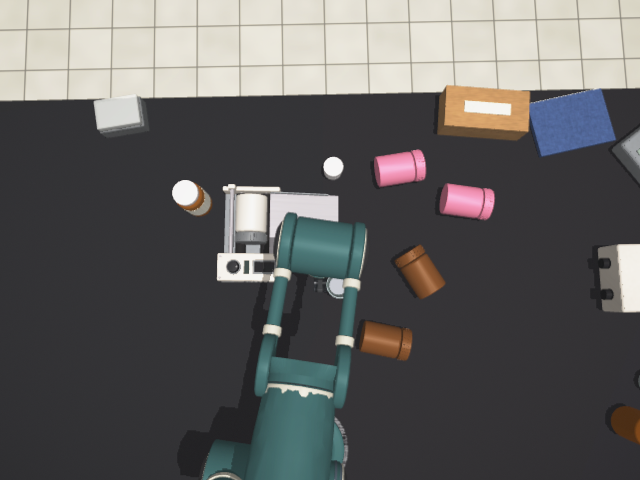

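The ramp-side half of the rocker now lies level and the far half stands up (scene crop (345,135)). The jar sits between the rollers, and the bottle, beaker and pot are where they were. The arm is clear with zero wrist force.

```bash
python3 -c "
from workcell import job; print(job.finish_job())"
```

```text
the job is handed in; nothing more can be done
None
```

The mill is loaded and switched on, and I handed the job in at about 19.5 s of the 54 s allowed.

- **Jar:** I pushed it up the ramp with both open fingers behind it, at about 30 mm/s and slower over the crest. It started about 5° askew and was straight by mid-ramp. It went over the front roller and dropped into the hollow. Measured afterwards, its centre was at about mill (160, -5) mm, nominally 156. Everything else on the mill also read about 3–4 mm high in x from the wrist camera, and the jar had not moved in the last pictures.
- **Switch:** I pressed the raised half of the rocker with the shut fingers until it stopped, at z 87.4 mm and 17.7 N. The last pictures show that half level and the other half raised.
- **Surroundings:** The bottle, beaker and pot look unmoved by eye; I did not re-measure their positions. The brown and pink look-alikes also look unmoved. The arm ended well clear, with the fingertips about 256 mm above the bench and no wrist force.

No check failed; the x offset above was the only disagreement.

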